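Close up the radio's control module, fit its knob and hold it pressed

TASK

The radio lies on its back in a cradle. Slide its loose control module flush up against the main unit so that no gap is left, then fit the pointer knob fully home on the module's D-shaped shaft (nose over the flat) and press the knob down against the shaft's spring. Finish while still holding the knob pressed well in, and leave the ferrite clip, dust cap and coupler on the desk where they are.

Things in the scene. Friction and masses are not known exactly. Their poses are not given: they have to be found in the camera images.
- radio: Fixed cradle with the grey main unit. Axes x across, y along, z up. Origin at desk level under the middle of the main unit's mating face (plane y = 0, looks to -y). Main unit x +-45, y 0..120 mm, top z = 49 mm. Plate 108 mm wide, 4 mm thick, y -165..125 mm. Two rails, tops z = 18 mm, inner faces x = +-46.5 mm, y -165..0, guide the module.
- control_module: Loose grey box 90 x 84 x 45 mm (x, y, z), 0.25-0.5 kg, steel shaft up from the middle of its top. Lies on the plate between the rails (1.5 mm play each side); slides along the radio's y. Origin: centre of underside, axes as the radio's. Flush when its origin is at y = -42 mm in the radio's frame; it starts 12 to 32 mm short (more -y), with free plate behind its -y end.
- shaft_tip (a point): Centre of the top end of the D-shaft: steel, 13 mm in diameter, one deep flat 1 mm from the axis, upright, 23 mm out of the module's top (tip 72 mm above the desk), tip chamfered 1 mm. +z up, +x the outward normal of the flat, which points toward the robot within about 0.8 rad.
- shaft (a joint): Turn of the shaft about its own axis, rad, counter-clockwise from above, 0 = flat facing the radio's -x. It is stiff (about 0.06 N m), stays where it is, and need not be turned.
- push (a joint): How far the shaft is pressed down into the module, m: 0 = out, 0.005 = against its stop. A spring pushes back with 6 N at 0 rising to 11 N at 0.005 and lifts the shaft again when let go.
- knob: Loose black pointer knob, 50-80 g, standing on its underside. Skirt 44 mm in diameter, 10 mm high; above it to z = 36 mm a grip bar 18 mm wide (y), sides parallel from x = -20 to 12, tapering to a nose at x = 24 mm; thin metal line on top toward the nose. Grip across the bar. Origin: centre of underside; +x to the nose, +z up; the nose starts toward the robot within 0.6 rad.
- bore_end (a point): Closed end of the knob's D-shaped bore, on its axis 15 mm above the underside, axes as the knob's. Bore 14.2 mm in diameter, flat 1.6 mm from the axis on the nose side, mouth chamfered 1 mm. Fully home this point touches the shaft tip; the underside is then 8 mm above the module's top (3 mm with the shaft pressed to its stop).
- ferrite_clip: Bystander: black clip-on ferrite block, 37 x 26 x 25 mm, origin at the centre of its underside.
- dust_cap: Bystander: dark grey round ribbed cap, 30 mm in diameter, 14 mm high, origin at the centre of its underside.
- coupler: Bystander: small pale box-shaped network coupler, 35 x 21 x 18 mm, origin at the centre of its underside.

How it is judged:
By the outcome, as a careful person would: the job done as asked, in the order asked, and still so for the second after the job is handed in, while the arm keeps its last pose, push and grip.
It also fails if it takes over 58 s, if anything falls off the work surface, if the arm or the gripper's body presses on something with over 40 N, if the wrist force passes 120 N, or if a joint passes its speed limit or range.

ROBOT

A 6-joint arm with a two-finger parallel gripper is mounted at the origin on a cart in front of the work surface, level with it; the furniture and walls round the work are solid. World frame = base frame: x ahead of the robot, y to its left, z up, the work surface at z = 0. Lengths are in m, angles in rad, forces in N, time in s.
With the tool pointing down it reaches from about 0.225 to 0.875 m from the base axis. Payload 3.4 kg.
Tool frame: the origin (TCP) lies between the finger pads; the fingertips stand 19 mm ahead of it and the grasp point (between the pads) is the TCP; z points along the fingers, y is the line along which they close (so a half turn about z gives the same grasp; the last joint's range is limited). The gripper opens to 85 mm and grips with 20 to 120 N. Pads are 22 mm wide; open, the fingers measure 114 mm over their backs; the gripper's body (76 mm by 85 mm) begins 54 mm behind the grasp point. The pads swing forward as they close: fully open they stand 13 mm farther back than shut.
Start: joints at [-1.242, 0.276, 1.505, -0, 1.361, -0.121], TCP at [0.25, -0.518, 0.25] pointing down, gripper open.
Joint ranges: [-2.89, 2.89], [-0.75, 2.08], [0.22, 2.7], [-1.18, 4.32], [0.11, 2.71], [-2.7, 2.7]. Speed limits (rad/s): [2.57, 2.57, 3.14, 3.14, 3.14, 3.14].

INTERFACE

Orientations are given as a unit quaternion [w, x, y, z].
In Python, from rig import get_state, imaging, ticket gives the robot as it stands. The module is installed in compiled form; this text tells all that it offers.
- The arm moves only by the shell command python3 -m inch 'ROWS' [FORCE]. ROWS is JSON, a list of rows, each an object with "claw": the opening, from -1 (shut) to 1 (fully open); "travel": the shift along the world's x, y, z in units of 200 mm (1.0 is 200 mm), a list of three; "turn": the turn about the world's z in units of 180 degrees (1.0 is 180 degrees). A call has 1 to 5 rows; each row is the pose to reach, as a shift and turn from the pose commanded when the call began, turning the shorter way round; what a row does not reach only later rows make up. A row lasts 1/10 s, in which the tool goes at most 50 mm and 8.59 degrees, less where a joint would pass 70% of its speed; a pose out of reach is approached as far as the arm can. A call with a number of a shift or a turn outside -1 to 1 is refused whole. A call with a gripper value outside its range is refused whole. The fingers move at their own pace and stop on an object; FORCE is the grip in N (left out, the last holds). Time passes only in rows, so rows that repeat a pose let the fingers close. It gives the time, the measured TCP pose, the force, the opening and the grip force at its end, in the units of the state.
- get_state(): the state, without advancing time (a new reading comes with each control period).
- imaging.get_image(name): name is "side" or "top" or "wrist"; returns the picture (420x560x3 uint8, red, green, blue); there is no depth.
- imaging.camera_params(name): a dict with "camera_matrix" (3x3 intrinsics, pixels), "cam_to_world" (4x4, takes a point from camera to world coordinates); the wrist camera has in their place "T_tool_cam" (4x4, takes a point from camera to tool coordinates, whose origin is the TCP and whose axes are the flange's). Camera axes: x right, y down, z forward; pixel columns grow to the right and rows downward; lengths in m; the calibration is good to about 2 mm. A picture is of the moment at which its call begins: read the wrist's pose just before it. camera_params takes no time and is no camera call.
- ticket.sign_off(): hands the job in; it is judged then, once.
The state is a dict: "clock": time; "qpos": joint angles; "qd": joint speeds; "effort": joint torques, N m; "position": TCP position; "ee_rot": TCP orientation; "contact_force": force on the tool from outside, world axes, zero at the start; "moment": the same for the moment, N m; "width": finger opening in m; "gripper_force": force on a finger pad.
Only numpy, scipy, OpenCV 4.12 (cv2) and the standard library are available. Lean on these libraries where they do the work, as an engineer would, in place of code of your own. Each camera call takes 0.05 s, during which the arm holds its last target. There are 200 camera calls.

## Working session

There is one attempt and no reset: what is moved stays moved. The work goes in short steps, Python scripts to look and compute and a shell command to move; the robot and the scene stay as the last step left them, time stands still between calls to the robot, and variables do not carry over. Pictures are saved under pics/ and viewed, at most 10 in all, crops included, and the job is handed in when it is done.

```bash
mkdir -p pics; python3 - <<'E'
from rig import get_state, imaging
import cv2
s=get_state();print(s)
for n in("side","top"):
    cv2.imwrite(f"pics/{n}0.png",imaging.get_image(n)[:,:,::-1])
for n in("side","top","wrist"):print(n,imaging.camera_params(n))
E
```

```text
{'clock': 0.0, 'qpos': array([-1.24198616e+00,  2.76592751e-01,  1.50615527e+00,  2.26998853e-05,
        1.36069189e+00, -1.21004998e-01]), 'qd': array([-1.43877497e-03, -2.45628406e-04,  2.18619379e-04,  4.83792886e-04,
       -1.76879049e-05,  2.31128269e-04]), 'effort': array([ 1.30527078e-04, -4.16775620e+01, -2.45809293e+01, -3.91028525e-04,
        1.11152889e-02,  1.11217088e-05]), 'position': array([ 0.24984587, -0.51732543,  0.24943214]), 'ee_rot': array([-9.19799403e-04,  9.74814836e-01,  2.23013859e-01, -8.47566069e-05]), 'contact_force': array([-0.63143732,  0.21250199, -0.3014251 ]), 'moment': array([ 0.03155415, -0.037734  , -0.05593681]), 'gripper_force': 0.0, 'width': 0.08503504301893693}
side {'camera_matrix': array([[509.0428797 ,   0.        , 279.71999722],
       [  0.        , 509.0428797 , 213.15424588],
       [  0.        ,   0.        ,   1.        ]]), 'cam_to_world': array([[-0.94490033, -0.1484671 ,  0.29175484,  0.2810714 ],
       [-0.32735112,  0.4226847 , -0.84509105,  0.73862854],
       [ 0.00214791, -0.89403309, -0.44799579,  0.43679506],
       [
[... 424 characters left out ...]
 [ 1.01110998e-02, -1.44015244e-01, -9.89523812e-01,
         1.16854437e+00],
       [ 0.00000000e+00,  0.00000000e+00,  0.00000000e+00,
         1.00000000e+00]])}
wrist {'camera_matrix': array([[328.22108771,   0.        , 279.48191379],
       [  0.        , 328.22108771, 207.90524096],
       [  0.        ,   0.        ,   1.        ]]), 'T_tool_cam': array([[ 4.29758883e-04, -9.58485805e-01, -2.85139924e-01,
         7.44813733e-02],
       [ 9.99999869e-01,  4.90737191e-04, -1.42406590e-04,
        -4.02081048e-04],
       [ 2.76423460e-04, -2.85139826e-01,  9.58485891e-01,
        -1.23875176e-01],
       [ 0.00000000e+00,  0.00000000e+00,  0.00000000e+00,
         1.00000000e+00]])}
```

View pics/top0.png

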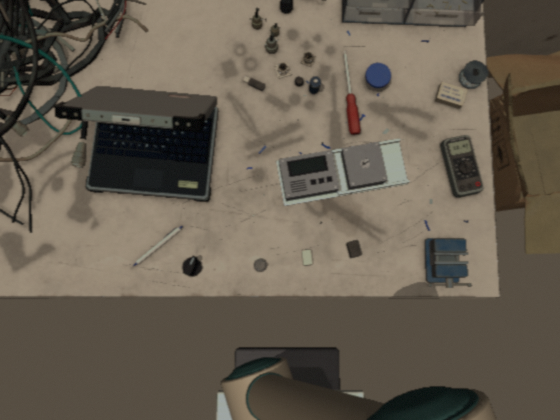

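View pics/side0.png

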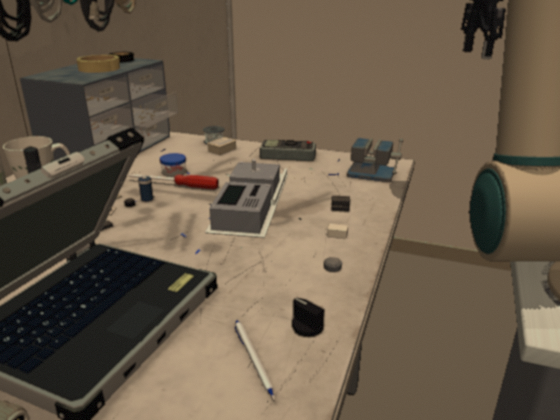

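The top view shows the main unit at about (308,175), the module at (364,165) with its shaft near (366,163), and the knob at (192,265). The cap is at (260,265), the coupler at (307,257) and the ferrite at (354,249). The radio's +y points to image left.

```bash
cat > h.py <<'E'
import numpy as np, cv2
from rig import get_state, imaging
from scipy.spatial.transform import Rotation as R
def cam(name,s=None):
    p=imaging.camera_params(name);K=p["camera_matrix"]
    if name!="wrist": return K,p["cam_to_world"]
    s=s or get_state();T=np.eye(4);q=s["ee_rot"]
    T[:3,:3]=R.from_quat([q[1],q[2],q[3],q[0]]).as_matrix();T[:3,3]=s["position"]
    return K,T@p["T_tool_cam"]
def ray(c,uv):
    K,T=c;d=T[:3,:3]@np.linalg.solve(K,[uv[0],uv[1],1.]);return T[:3,3],d
def onz(c,uv,z):
    o,d=ray(c,uv);return o+d*(z-o[2])/d[2]
def yaw(s):
    q=s["ee_rot"];x=R.from_quat([q[1],q[2],q[3],q[0]]).as_matrix()[:,0];return np.degrees(np.arctan2(x[1],x[0]))
def shot(f):
    s=get_state();c=cam("wrist",s);im=imaging.get_image("wrist")[:,:,::-1].copy();cv2.imwrite(f"pics/{f}.png",im)
    np.savez(f"pics/{f}.npz",K=c[0],T=c[1]);return s
def load(f):
    d=np.load(f"pics/{f}.npz");return (d["K"],d["T"]),cv2.imread(f"pics/{f}.png")
E
python3 - <<'E'
from h import *
c=cam("top")
for n,uv,z in(("main",(308,175),.049),("mod",(364,164),.049),("shaft",(366,162),.072),("knob",(192,265),.01),("cap",(260,265),.014),("coup",(307,257),.018),("ferr",(354,249),.025),("plateL",(283,203),.004),("plateR",(408,183),.004)):
    print(n,onz(c,uv,z).round(3))
c=cam("side");print("knob side",onz(c,(308,328),0).round(3))
E
```

```text
main [ 0.62  -0.037  0.049]
mod [ 0.645 -0.161  0.049]
shaft [ 0.644 -0.162  0.072]
knob [0.424 0.22  0.01 ]
cap [0.424 0.069 0.014]
coup [ 0.441 -0.035  0.018]
ferr [ 0.459 -0.139  0.025]
plateL [0.565 0.018 0.004]
plateR [ 0.612 -0.269  0.004]
knob side [ 0.419  0.222 -0.   ]
```

```bash

python3 -m inch '[{"claw":1,"travel":[0.9,0.77,0],"turn":0.22},{"claw":1,"travel":[0.9,0.77,0],"turn":0.22},{"claw":1,"travel":[0.9,0.77,0],"turn":0.22},{"claw":1,"travel":[0.9,0.77,0],"turn":0.22},{"claw":1,"travel":[0.9,0.77,0],"turn":0.22}]'
python3 -m inch '[{"claw":0,"travel":[0.9,0.77,0],"turn":0.189},{"claw":0,"travel":[0.9,0.77,0],"turn":0.189},{"claw":0,"travel":[0.9,0.77,0],"turn":0.189},{"claw":0,"travel":[0.9,0.77,0],"turn":0.189},{"claw":0,"travel":[0.9,0.77,0],"turn":0.189}]'
python3 - <<'E'
from h import *
s=get_state();print(s["position"],yaw(s),s["qpos"],s["width"],s["clock"])
E
```

```text
clock: 0.6
position: [0.4316, -0.3614, 0.2499]
ee_rot: [-0.0, 0.84, 0.543, 0.0]
contact_force: [0.5, -1.1, 0.1]
width: 0.0855
gripper_force: 0.0
clock: 1.1
position: [0.6118, -0.2073, 0.2497]
ee_rot: [-0.0, 0.645, 0.764, 0.0]
contact_force: [0.1, -0.8, -0.2]
width: 0.0427
gripper_force: 0.0
[ 0.61184459 -0.20725036  0.24968883] 99.62055713614458 [-4.34718228e-01  3.84006274e-01  1.34367315e+00  9.01234516e-04
  1.41443560e+00 -6.02769165e-01] 0.04267849361491863 1.1
```

```bash
python3 -c "
from h import *
shot('w1')"
```

```text
(no output)
```

View pics/w1.png

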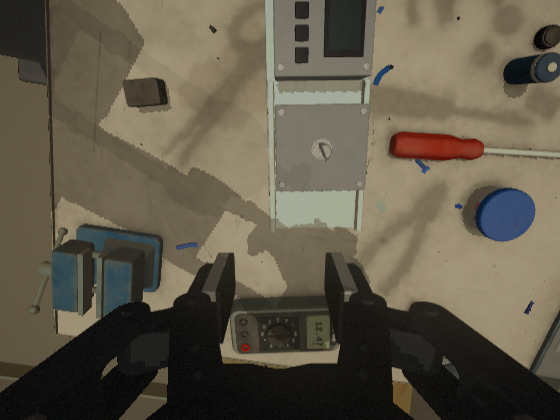

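The wrist view shows the main unit's front edge at row ~79. The module's top has corners near (279,105), (369,103), (275,191) and (366,191), and the shaft tip is at (321,150). The flat appears to be the slot-like edge, and the plate's near edge is at row ~229.

```bash
python3 - <<'E'
from h import *
c,im=load('w1')
P={n:onz(c,uv,z) for n,uv,z in(("fl",(279,105),.049),("fr",(369,103),.049),("bl",(275,191),.049),("br",(366,191),.049),("ml",(272,79),.049),("mr",(371,79),.049),("tip",(321,150),.072),("pl",(271,230),.004),("pr",(359,230),.004))}
for n in P:print(n,P[n].round(4))
y=P["fl"]+P["fr"]-P["bl"]-P["br"];print("yaw y",np.degrees(np.arctan2(y[1],y[0])),"side lens",np.linalg.norm(P["fl"]-P["bl"]),np.linalg.norm(P["fl"]-P["fr"]))
x=P["mr"]-P["ml"];print("main x yaw",np.degrees(np.arctan2(x[1],x[0])))
print("centre",(P["fl"]+P["fr"]+P["bl"]+P["br"])/4)
u=y/np.linalg.norm(y)
print("gap",((P["ml"]+P["mr"]-P["fl"]-P["fr"])/2)@u)
cv2.imwrite("pics/c1.png",cv2.resize(im[70:240,250:400],None,fx=3.5,fy=3.5,interpolation=cv2.INTER_CUBIC))
E
```

```text
fl [ 0.6    -0.1296  0.049 ]
fr [ 0.6833 -0.1136  0.049 ]
bl [ 0.6099 -0.2125  0.049 ]
br [ 0.7011 -0.197   0.049 ]
ml [ 0.5898 -0.1081  0.049 ]
mr [ 0.68   -0.0928  0.049 ]
tip [ 0.6443 -0.1621  0.072 ]
pl [ 0.6143 -0.2715  0.004 ]
pr [ 0.7182 -0.2538  0.004 ]
yaw y 99.45931348775974 side lens 0.08349166059829308 0.08483641261111717
main x yaw 9.646286290048614
centre [ 0.64857156 -0.16319913  0.049     ]
gap 0.02201918194664384
```

View pics/c1.png

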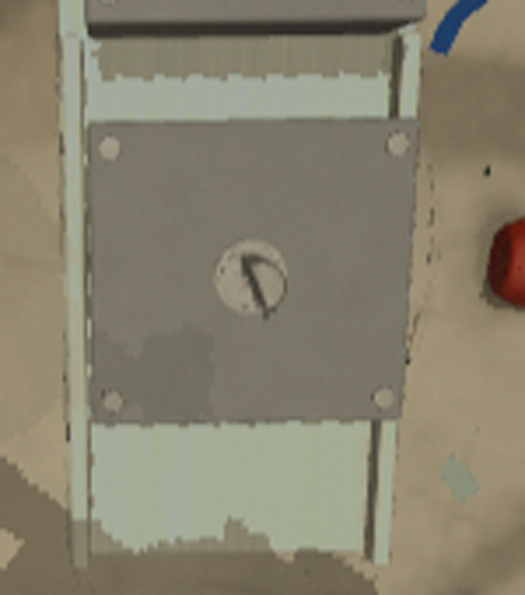

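The flat's edge runs from crop (243,255) to (268,318), so the flat's normal points to about 211° in the world, consistent with the 0.8 rad limit. The gap is about 22 mm. I'll go down behind the module with the fingers spread.

```bash

python3 -m inch '[{"claw":0,"travel":[0.255,-0.145,-0.2],"turn":0},{"claw":0,"travel":[0.255,-0.145,-0.45],"turn":0},{"claw":0,"travel":[0.255,-0.145,-0.7],"turn":0},{"claw":0,"travel":[0.255,-0.145,-0.9],"turn":0},{"claw":0,"travel":[0.255,-0.145,-1.0],"turn":0}]'
python3 -m inch '[{"claw":0,"travel":[0,0,-0.02],"turn":0},{"claw":0,"travel":[-0.008,0.049,-0.02],"turn":0},{"claw":0,"travel":[-0.016,0.098,-0.02],"turn":0}]'
```

```text
clock: 1.65
position: [0.6576, -0.2376, 0.0442]
ee_rot: [-0.005, 0.647, 0.763, -0.001]
contact_force: [-0.5, 0.4, -0.8]
width: 0.0429
gripper_force: 0.0
clock: 1.95
position: [0.6589, -0.2193, 0.0483]
ee_rot: [0.002, 0.647, 0.762, 0.001]
contact_force: [0.1, 0.4, -0.4]
width: 0.0424
gripper_force: 0.0
```

```bash

python3 -m inch '[{"claw":0,"travel":[-0.004,0.025,0],"turn":0},{"claw":0,"travel":[-0.008,0.049,0],"turn":0},{"claw":0,"travel":[-0.012,0.074,0],"turn":0},{"claw":0,"travel":[-0.016,0.098,0],"turn":0}]'
python3 -m inch '[{"claw":0,"travel":[-0.002,0.012,0],"turn":0},{"claw":0,"travel":[-0.003,0.02,0],"turn":0}]'
```

```text
clock: 2.35
position: [0.6561, -0.2018, 0.0488]
ee_rot: [0.004, 0.646, 0.763, -0.001]
contact_force: [0.9, -7.5, 2.4]
width: 0.0424
gripper_force: 3.3
clock: 2.55
position: [0.6553, -0.1979, 0.0488]
ee_rot: [0.003, 0.646, 0.763, -0.001]
contact_force: [-0.2, -6.9, 2.7]
width: 0.0428
gripper_force: 3.4
```

```bash

python3 -m inch '[{"claw":0,"travel":[-0.002,0.01,0],"turn":0},{"claw":0,"travel":[-0.003,0.02,0],"turn":0}]'
python3 -m inch '[{"claw":0,"travel":[-0.002,0.01,0],"turn":0},{"claw":0,"travel":[-0.003,0.02,0],"turn":0}]'
python3 -c "
from h import *
print(shot('w2')['position'])"
```

```text
clock: 2.75
position: [0.6547, -0.1943, 0.0488]
ee_rot: [0.004, 0.646, 0.763, -0.001]
contact_force: [0.0, -7.5, 2.1]
width: 0.0428
gripper_force: 3.5
clock: 2.95
position: [0.6548, -0.1919, 0.0489]
ee_rot: [0.005, 0.646, 0.763, -0.002]
contact_force: [0.4, -12.7, 1.1]
width: 0.0428
gripper_force: 6.5
[ 0.6547885  -0.19191927  0.04887864]
```

View pics/w2.png

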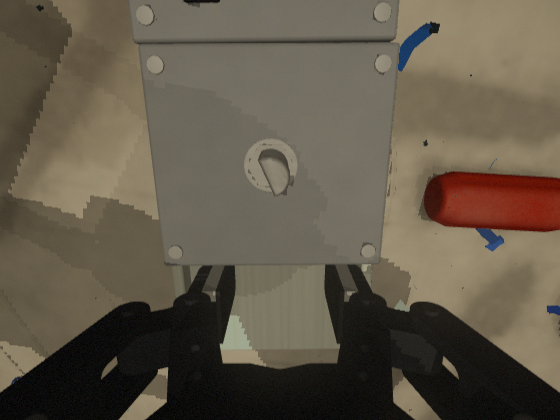

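The module is now against the main unit (seam at row ~42) and the force is rising. I'll push a little harder to be sure, then back off.

```bash

python3 -m inch '[{"claw":0,"travel":[-0.002,0.01,0],"turn":0},{"claw":0,"travel":[-0.003,0.02,0],"turn":0}]'
python3 -m inch '[{"claw":0,"travel":[-0.002,0.012,0],"turn":0},{"claw":0,"travel":[-0.002,0.012,0],"turn":0}]'
python3 - <<'E'
from h import *
s=shot('w3');print(s['position'],s['contact_force'])
c,im=load('w3')
cv2.imwrite('pics/c3.png',cv2.resize(im[0:280,120:410],None,fx=2.1,fy=2.1,interpolation=cv2.INTER_CUBIC))
E
```

```text
clock: 3.2
position: [0.6552, -0.1915, 0.0493]
ee_rot: [0.008, 0.645, 0.764, -0.003]
contact_force: [1.2, -21.7, 0.1]
width: 0.0427
gripper_force: 10.5
clock: 3.4
position: [0.6553, -0.1914, 0.0495]
ee_rot: [0.01, 0.645, 0.764, -0.004]
contact_force: [0.9, -23.8, -0.7]
width: 0.0427
gripper_force: 11.5
[ 0.65529142 -0.19140437  0.04947815] [  0.87486667 -23.79994163  -0.66763273]
```

View pics/c3.png

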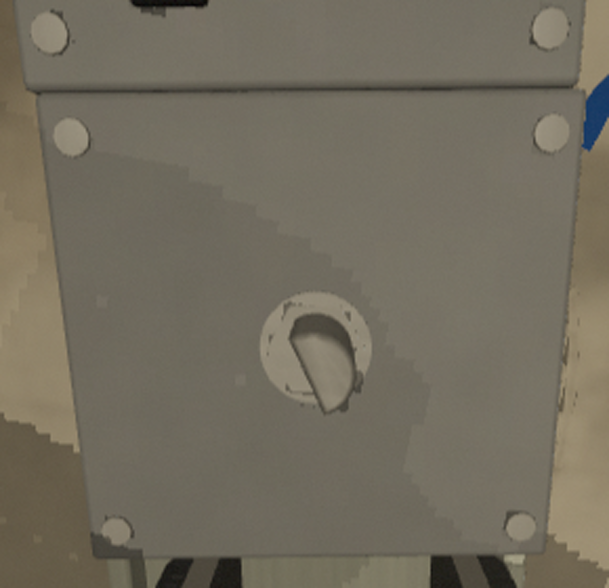

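The seam is closed. The shaft tip shows as a bright half disc, with its chord from crop (291,338) to (324,412) and the arc bulging right to (356,372).

```bash
python3 - <<'E'
from h import *
c,im=load('w3')
f=lambda u,v,z:onz(c,(120+u/2.1,v/2.1),z)
a,b=f(291,338,.072),f(324,412,.072)
t=(b-a)/np.linalg.norm(b-a); n=np.array([t[1],-t[0],0]); 
r=f(356,372,.072)
if (r-a)@n>0:n=-n
print("chord",np.linalg.norm(a-b),"normal yaw",np.degrees(np.arctan2(n[1],n[0])),"depth",(r-a)@n, "axis",(a+b)/2-.001*n)
C=[f(*p,.049) for p in((38,93),(584,88),(92,556),(545,552))]
for p in C:print(p.round(4))
print("centre",np.mean(C,0), "front/back/side", np.linalg.norm(C[0]-C[1]),np.linalg.norm(C[2]-C[3]),np.linalg.norm(C[0]-C[2]))
y=C[0]+C[1]-C[2]-C[3];print(np.degrees(np.arctan2(y[1],y[0])))
s=get_state();print(s["qpos"],yaw(s))
E
python3 -m inch '[{"claw":0,"travel":[0.008,-0.05,0],"turn":0},{"claw":0,"travel":[0.025,-0.15,0],"turn":0},{"claw":0,"travel":[0.025,-0.15,0.2],"turn":0},{"claw":0,"travel":[0.025,-0.15,0.45],"turn":0},{"claw":0.6,"travel":[0.025,-0.15,0.7],"turn":0}]'
python3 -c "
from h import *
s=get_state();print(s['qpos'],yaw(s))"
```

```text
chord 0.012138825052844004 normal yaw -147.2694814888752 depth -0.006768787863887936 axis [ 0.64468064 -0.13845769  0.072     ]
[ 0.5938 -0.1056  0.049 ]
[ 0.6804 -0.09    0.049 ]
[ 0.6076 -0.1873  0.049 ]
[ 0.6959 -0.1716  0.049 ]
centre [ 0.64445171 -0.13862827  0.049     ] front/back/side 0.08799118263350833 0.08962419274628006 0.08283952145335431
100.15618041425456
[-0.37886939  0.57895951  1.53396325 -0.01673429  1.01280123 -0.53922005] 99.68501651496904
clock: 3.95
position: [0.6564, -0.2111, 0.1874]
ee_rot: [-0.001, 0.647, 0.763, 0.0]
contact_force: [0.9, -0.9, -0.0]
width: 0.0555
gripper_force: 0.0
[-4.12578374e-01  4.83996885e-01  1.33319374e+00  1.20745091e-03
  1.32638946e+00 -5.76439301e-01] 99.37167136123735
```

```bash

python3 -m inch '[{"claw":0.6,"travel":[-0.55,1.0,0.3],"turn":-0.22},{"claw":0.6,"travel":[-0.55,1.0,0.3],"turn":-0.22},{"claw":0.6,"travel":[-0.55,1.0,0.3],"turn":-0.22},{"claw":0.6,"travel":[-0.55,1.0,0.3],"turn":-0.22},{"claw":0.6,"travel":[-0.55,1.0,0.3],"turn":-0.22}]' | head -2
python3 -m inch '[{"claw":0.6,"travel":[-0.6,1.0,0],"turn":-0.19},{"claw":0.6,"travel":[-0.6,1.0,0],"turn":-0.19},{"claw":0.6,"travel":[-0.6,1.0,0],"turn":-0.19},{"claw":0.6,"travel":[-0.6,1.0,0],"turn":-0.19},{"claw":0.6,"travel":[-0.6,1.0,0],"turn":-0.19}]' |head -2
python3 -m inch '[{"claw":0.6,"travel":[0,0,0],"turn":0},{"claw":0.6,"travel":[0,0,0],"turn":0}]'
python3 -c "
from h import *
s=shot('w4');print(s['position'],s['qpos'],yaw(s))"
```

```text
clock: 4.45
position: [0.5451, -0.0086, 0.2476]
clock: 4.95
position: [0.4257, 0.1903, 0.2468]
clock: 5.15
position: [0.4264, 0.1896, 0.2468]
ee_rot: [-0.0, 0.975, 0.223, 0.0]
contact_force: [0.0, -0.1, 0.5]
width: 0.0685
gripper_force: 0.0
[0.42635121 0.1895994  0.24680066] [2.69149700e-01 1.13393846e-01 1.72643541e+00 4.44724574e-06
 1.30098512e+00 1.39005810e+00] 25.776614345277018
```

View pics/w4.png

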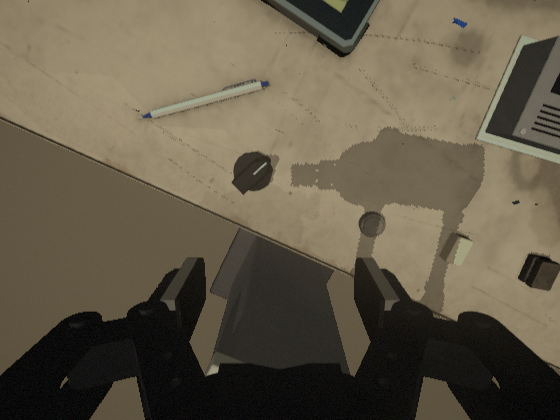

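The knob sits at about (253,172): skirt circle, grip bar running lower-left to upper-right, and the line at (255–268,162–174). I need a crop to tell the nose end.

```bash
python3 - <<'E'
from h import *
c,im=load('w4')
k=cv2.resize(im[140:206,218:292],None,fx=8,fy=8,interpolation=cv2.INTER_CUBIC)
cv2.imwrite('pics/c4.png',np.clip(k.astype(float)*1.8,0,255).astype(np.uint8))
E
```

```text
(no output)
```

View pics/c4.png

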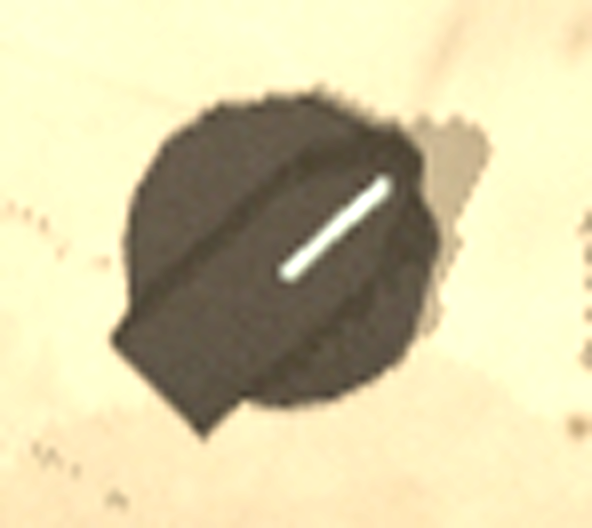

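The bar tapers to the upper right, where the metal line lies, with a square tail at lower left (112,340)–(205,437). So the nose actually points away from the robot, contrary to the note. I'll check this with numbers.

```bash
python3 - <<'E'
from h import *
c,im=load('w4')
f=lambda u,v,z:onz(c,(217.9+u/8,139.9+v/8),z)
ctr=f(283,251,.006);t1,t2=f(112,340,.036),f(205,437,.036);a,b=f(285,272,.036),f(387,183,.036)
d=b-a;print("skirt",ctr,"nose yaw line",np.degrees(np.arctan2(d[1],d[0])),"tail w",np.linalg.norm(t1-t2))
e=t2-t1;print("tail perp yaw",np.degrees(np.arctan2(e[1],e[0]))+np.array([90,-90]))
n=d/np.linalg.norm(d);print("along x: line",(a-ctr)@n,(b-ctr)@n,"tail",(t1-ctr)@n,(t2-ctr)@n)
print("axis from tail", (t1+t2)/2+.02*n, "dia",np.linalg.norm(f(127,251,.006)-f(440,251,.006)))
E
```

```text
skirt [0.42151458 0.22040638 0.006     ] nose yaw line -23.312233872564835 tail w 0.017473545801132962
tail perp yaw [ -22.23778731 -202.23778731]
along x: line 0.003706723316711182 0.0212866046381976 tail -0.019300191488303683 -0.01897253575163337
axis from tail [0.42216265 0.21972796 0.036     ] dia 0.04389772660885596
```

Confirmed: the tail is at -19 mm, the line ends at +21 mm and the nose yaw is -23°. I'll grasp with tool yaw 157°, so that turning -125° later ends at 32° (nose at 212°).

```bash

python3 -m inch '[{"claw":0.2,"travel":[-0.022,0.152,0],"turn":0.235},{"claw":0.2,"travel":[-0.022,0.152,0],"turn":0.235},{"claw":0.2,"travel":[-0.022,0.152,0],"turn":0.235},{"claw":0.2,"travel":[-0.022,0.152,0],"turn":0.235},{"claw":0.2,"travel":[-0.022,0.152,0],"turn":0.235}]' |head -1
python3 -m inch '[{"claw":0.2,"travel":[0,0,0],"turn":0.235},{"claw":0.2,"travel":[0,0,-0.1],"turn":0.235},{"claw":0.2,"travel":[0,0,-0.2],"turn":0.235},{"claw":0.2,"travel":[0,0,-0.3],"turn":0.235},{"claw":0.2,"travel":[0,0,-0.4],"turn":0.235}]' |head -1
python3 -m inch '[{"claw":0.2,"travel":[0,0,-0.1],"turn":0.235},{"claw":0.2,"travel":[0,0,-0.15],"turn":0.235},{"claw":0.2,"travel":[0,0,-0.2],"turn":0.235},{"claw":0.2,"travel":[0,0,-0.25],"turn":0.235},{"claw":0.2,"travel":[0,0,-0.25],"turn":0.235}]'|head -1
python3 -m inch '[{"claw":0.2,"travel":[0,0,0],"turn":0.024},{"claw":0.2,"travel":[0,0,0],"turn":0.024}]'
python3 - <<'E'
from h import *
s=shot('w5');print(s['position'],yaw(s))
c,im=load('w5')
cv2.imwrite('pics/c5.png',np.clip(im.astype(float)*1.5,0,255).astype(np.uint8))
E
```

```text
clock: 5.7
clock: 6.2
clock: 6.7
clock: 6.9
position: [0.4237, 0.2179, 0.1161]
ee_rot: [-0.0, 0.202, 0.979, -0.0]
contact_force: [0.4, 0.2, 0.3]
width: 0.0513
gripper_force: 0.0
[0.42366756 0.21786875 0.11613251] 156.6564097673769
```

View pics/c5.png

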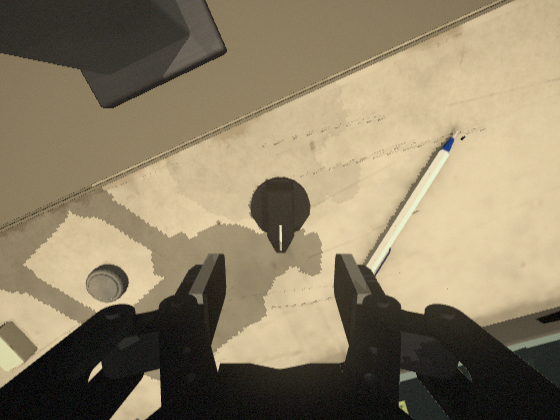

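The knob is centred between the fingers, with the bar aligned and the nose at (281,250). Next is descend and grip.

```bash

python3 -m inch '[{"claw":0.2,"travel":[-0.008,0.010,-0.15],"turn":0},{"claw":0.2,"travel":[-0.008,0.010,-0.3],"turn":0},{"claw":0.2,"travel":[-0.008,0.010,-0.4],"turn":0},{"claw":0.2,"travel":[-0.008,0.010,-0.42],"turn":0},{"claw":0.2,"travel":[-0.008,0.010,-0.42],"turn":0}]'
python3 -m inch '[{"claw":-1,"travel":[0,0,0],"turn":0},{"claw":-1,"travel":[0,0,0],"turn":0},{"claw":-1,"travel":[0,0,0],"turn":0},{"claw":-1,"travel":[0,0,0],"turn":0},{"claw":-1,"travel":[0,0,0],"turn":0}]' 50
```

```text
clock: 7.45
position: [0.4211, 0.2207, 0.032]
ee_rot: [-0.0, 0.202, 0.979, -0.0]
contact_force: [-0.1, 0.2, 0.0]
width: 0.051
gripper_force: 0.0
clock: 7.95
position: [0.4219, 0.2215, 0.0336]
ee_rot: [0.001, 0.201, 0.98, 0.001]
contact_force: [0.2, 0.2, 7.0]
width: 0.0174
gripper_force: 50.0
```

```bash

python3 -m inch '[{"claw":-1,"travel":[0,0,0.05],"turn":0},{"claw":-1,"travel":[0,0,0.2],"turn":0},{"claw":-1,"travel":[0,0,0.4],"turn":0},{"claw":-1,"travel":[0,0,0.6],"turn":0},{"claw":-1,"travel":[0,0,0.6],"turn":0}]'
python3 - <<'E'
from h import *
s=shot('w6');print(s['position'],yaw(s))
c,im=load('w6')
cv2.imwrite('pics/c6.png',np.clip(cv2.resize(im[180:380,180:380],None,fx=3,fy=3,interpolation=cv2.INTER_CUBIC).astype(float)*2.5,0,255).astype(np.uint8))
E
```

```text
clock: 8.45
position: [0.4242, 0.2225, 0.1581]
ee_rot: [0.005, 0.201, 0.98, 0.003]
contact_force: [0.3, 0.7, -0.7]
width: 0.0166
gripper_force: 49.1
[0.42421156 0.22254318 0.15805199] 156.82266652837043
```

View pics/c6.png

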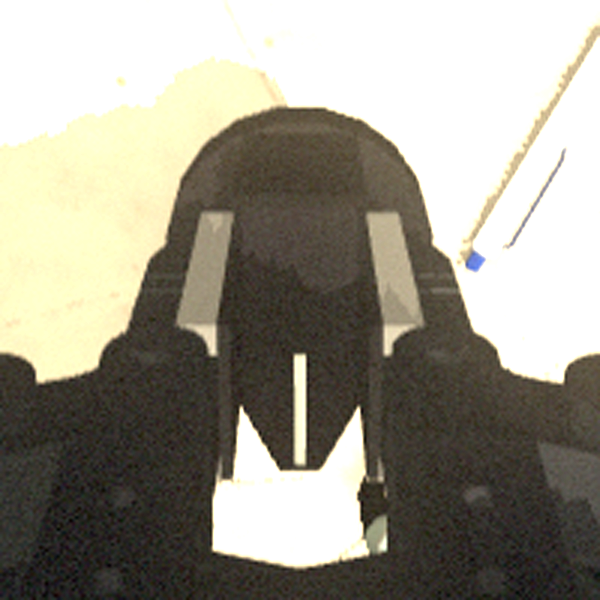

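The knob is held square: line from crop (300,353) to (299,465), nose at row ~470, tail top edge at row ~205, skirt rim at row ~107.

```bash
python3 - <<'E'
from h import *
p=imaging.camera_params("wrist");c=(p["camera_matrix"],p["T_tool_cam"])
for z in(-.004,-.0024,0):
    f=lambda u,v,zz=z:onz(c,(179.7+u/3,179.7+v/3),zz)
    t,n,a,b=f(299,205),f(299.5,470),f(300,353),f(299,465);r=f(299,107,z+.026);r2=f(299,107,z+.036)
    print(z,"tail",t[:2].round(4),"nose",n[:2].round(4),"line",a[:2].round(4),b[:2].round(4),"len",np.linalg.norm(t-n).round(4),"rim",r[0].round(4),r2[0].round(4))
s=get_state();q=s["ee_rot"];print(R.from_quat([q[1],q[2],q[3],q[0]]).as_matrix().round(3), s["contact_force"])
E
```

```text
-0.004 tail [0.0195 0.0017] nose [-0.0218  0.0018] line [-0.0027  0.0018] [-0.0209  0.0017] len 0.0412 rim 0.0246 0.0214
-0.0024 tail [0.0188 0.0017] nose [-0.023   0.0018] line [-0.0037  0.0018] [-0.0222  0.0017] len 0.0418 rim 0.0241 0.0209
0 tail [0.0177 0.0017] nose [-0.0249  0.0018] line [-0.0052  0.0018] [-0.024   0.0017] len 0.0426 rim 0.0234 0.0201
[[-0.919  0.394  0.007]
 [ 0.394  0.919  0.003]
 [-0.005  0.005 -1.   ]] [-0.86645577 -0.35059636 -0.96469221]
```

```bash
python3 - <<'E'
from h import *
for _ in range(2):
  p=imaging.camera_params("wrist");print(p)
c=(p["camera_matrix"],p["T_tool_cam"]);print(onz(c,(279.4,248),-.0024))
for f in("w1","w3","w4","w6"):
    print(f,load(f)[0][0][0,2],load(f)[0][1][:3,3])
E
```

```text
{'camera_matrix': array([[328.22108771,   0.        , 279.48191379],
       [  0.        , 328.22108771, 207.90524096],
       [  0.        ,   0.        ,   1.        ]]), 'T_tool_cam': array([[ 4.27187819e-04, -9.58432155e-01, -2.85320209e-01,
         7.17018883e-02],
       [ 9.99999842e-01,  3.05099005e-04,  4.72350187e-04,
         1.66761848e-03],
       [-3.65664696e-04, -2.85320366e-01,  9.58432134e-01,
        -1.23862915e-01],
       [ 0.00000000e+00,  0.00000000e+00,  0.00000000e+00,
         1.00000000e+00]])}
{'camera_matrix': array([[328.22108771,   0.        , 279.48191379],
       [  0.        , 328.22108771, 207.90524096],
       [  0.        ,   0.        ,   1.        ]]), 'T_tool_cam': array([[ 4.27187819e-04, -9.58432155e-01, -2.85320209e-01,
         7.17018883e-02],
       [ 9.99999842e-01,  3.05099005e-04,  4.72350187e-04,
         1.66761848e-03],
       [-3.65664696e-04, -2.85320366e-01,  9.58432134e-01,
        -1.23862915e-01],
       [ 0.00000000e+00,  0.00000000e+00,  0.00000000e+00,
         1.00000000e+00]])}
[ 0.01878086  0.00170182 -0.0024    ]
w1 279.481913793781 [ 0.60122023 -0.13460691  0.37363973]
w3 279.481913793781 [ 0.64336536 -0.11627493  0.17182262]
w4 279.481913793781 [0.49315426 0.22232396 0.37073254]
w6 279.481913793781 [0.35754161 0.25177925 0.28127539]
```

```bash
for i in 1 2 3 4 5 6 7 8; do python3 -c "
from rig import imaging
p=imaging.camera_params('wrist')['T_tool_cam'];print(*p[:3,3].round(4),*p[:3,2].round(4))"; done
python3 - <<'E'
from h import *
def ToolT(p,q):
    T=np.eye(4);q=np.array(q);T[:3,:3]=R.from_quat([q[1],q[2],q[3],q[0]]).as_matrix();T[:3,3]=p;return T
a=np.array
for f,p,q in(("w1",[.61184,-.20725,.24969],[0,.645,.764,0]),("w3",[.65529,-.19140,.04948],[.01,.645,.764,-.004]),("w4",[.42635,.1896,.2468],[0,.975,.223,0]),("w6",[.42421,.22254,.15805],[.005,.201,.98,.003])):
    c,_=load(f);M=np.linalg.inv(ToolT(p,q))@c[1];print(f,M[:3,3].round(4),M[:3,2].round(4))
E
```

```text
0.0717 0.0017 -0.1239 -0.2853 0.0005 0.9584
0.0717 0.0017 -0.1239 -0.2853 0.0005 0.9584
0.0717 0.0017 -0.1239 -0.2853 0.0005 0.9584
0.0717 0.0017 -0.1239 -0.2853 0.0005 0.9584
0.0717 0.0017 -0.1239 -0.2853 0.0005 0.9584
0.0717 0.0017 -0.1239 -0.2853 0.0005 0.9584
0.0717 0.0017 -0.1239 -0.2853 0.0005 0.9584
0.0717 0.0017 -0.1239 -0.2853 0.0005 0.9584
w1 [ 0.0734  0.0017 -0.1239] [-2.841e-01  2.000e-04  9.588e-01]
w3 [ 0.0735  0.0017 -0.1239] [-0.2853  0.      0.9584]
w4 [ 0.0744 -0.0004 -0.1239] [-0.2844  0.      0.9587]
w6 [ 0.0717  0.0016 -0.1238] [-2.856e-01  9.000e-04  9.584e-01]
```

The reported camera offset varies by ~2 mm with pose, roughly as a constant world shift of (1.5, 0.8) mm. That gives a shaft estimate of about (0.6435,-0.139). I'll move the knob above the shaft at the final yaw.

```bash

python3 -m inch '[{"claw":-1,"travel":[0.37,-0.6,0],"turn":-0.235},{"claw":-1,"travel":[0.37,-0.6,0],"turn":-0.235},{"claw":-1,"travel":[0.37,-0.6,0],"turn":-0.235},{"claw":-1,"travel":[0.37,-0.6,0],"turn":-0.235},{"claw":-1,"travel":[0.37,-0.6,0],"turn":-0.235}]'|head -2
python3 -m inch '[{"claw":-1,"travel":[0.37,-0.6,0],"turn":-0.235},{"claw":-1,"travel":[0.37,-0.6,0],"turn":-0.235},{"claw":-1,"travel":[0.37,-0.6,0],"turn":-0.235},{"claw":-1,"travel":[0.37,-0.6,0],"turn":-0.235},{"claw":-1,"travel":[0.37,-0.6,0],"turn":-0.235}]'|head -2
python3 -m inch '[{"claw":-1,"travel":[0.37,-0.6,0],"turn":-0.224},{"claw":-1,"travel":[0.37,-0.6,0],"turn":-0.224},{"claw":-1,"travel":[0.37,-0.6,0],"turn":-0.224},{"claw":-1,"travel":[0.37,-0.6,0],"turn":-0.224},{"claw":-1,"travel":[0.37,-0.6,0],"turn":-0.224}]'|head -2
python3 -m inch '[{"claw":-1,"travel":[0,0,0],"turn":0},{"claw":-1,"travel":[0,0,0],"turn":0},{"claw":-1,"travel":[0,0,0],"turn":0}]'
python3 - <<'E'
from h import *
s=get_state();print(s['position'],yaw(s),s['qpos'],s['contact_force'])
T=imaging.camera_params("wrist")["T_tool_cam"];print(T[:3,3])
im=imaging.get_image("side")[:,:,::-1];cv2.imwrite('pics/s7.png',im)
cv2.imwrite('pics/c7.png',cv2.resize(im[90:250,180:340],None,fx=3.6,fy=3.6,interpolation=cv2.INTER_CUBIC))
E
```

```text
clock: 9.0
position: [0.4943, 0.0997, 0.1509]
clock: 9.5
position: [0.5683, -0.0201, 0.1505]
clock: 10.0
position: [0.6422, -0.1401, 0.15]
clock: 10.3
position: [0.6423, -0.1384, 0.1518]
ee_rot: [-0.0, 0.961, 0.276, -0.0]
contact_force: [0.1, 0.3, -0.5]
width: 0.0171
gripper_force: 49.2
[ 0.64231011 -0.13835501  0.15180658] 32.00310688171743 [-3.17932702e-01  4.61063752e-01  1.46589936e+00 -1.01118274e-04
  1.21577391e+00  6.94339572e-01] [ 0.12030119  0.25641743 -0.5360928 ]
[ 0.07451371 -0.00019768 -0.12387747]
```

View pics/c7.png

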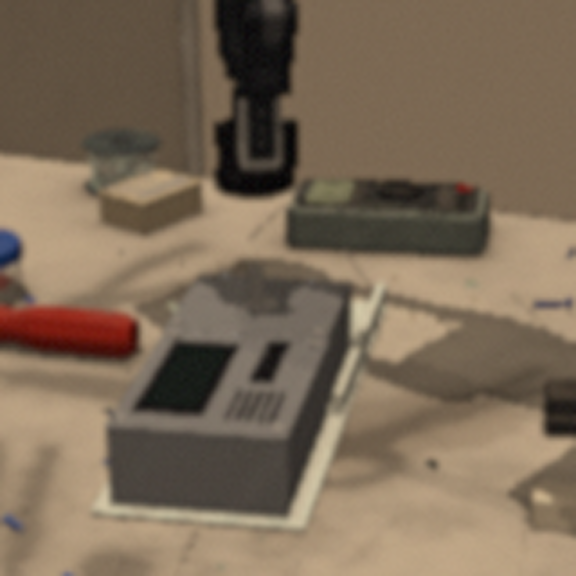

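The side view shows the knob level in the gripper above the module. I'll descend slowly while watching the force.

```bash

python3 -m inch '[{"claw":-1,"travel":[0.0025,-0.005,-0.1],"turn":0},{"claw":-1,"travel":[0.0025,-0.005,-0.19],"turn":0},{"claw":-1,"travel":[0.0025,-0.005,-0.21],"turn":0},{"claw":-1,"travel":[0.0025,-0.005,-0.21],"turn":0}]'
python3 -m inch '[{"claw":-1,"travel":[0,0,-0.01],"turn":0},{"claw":-1,"travel":[0,0,-0.02],"turn":0},{"claw":-1,"travel":[0,0,-0.03],"turn":0}]'
python3 -m inch '[{"claw":-1,"travel":[0,0,-0.01],"turn":0},{"claw":-1,"travel":[0,0,-0.02],"turn":0},{"claw":-1,"travel":[0,0,-0.02],"turn":0}]'
```

```text
clock: 10.75
position: [0.6428, -0.1394, 0.1097]
ee_rot: [-0.0, 0.961, 0.275, -0.001]
contact_force: [0.8, -0.5, -0.2]
width: 0.0169
gripper_force: 49.2
clock: 11.05
position: [0.6437, -0.14, 0.105]
ee_rot: [0.0, 0.962, 0.275, 0.001]
contact_force: [-0.5, 0.3, -1.1]
width: 0.0174
gripper_force: 49.2
clock: 11.35
position: [0.6434, -0.1403, 0.1017]
ee_rot: [0.001, 0.961, 0.275, 0.0]
contact_force: [-1.1, 0.2, 5.7]
width: 0.0171
gripper_force: 50.2
```

```bash

python3 -m inch '[{"claw":-1,"travel":[0,0,-0.01],"turn":0},{"claw":-1,"travel":[0,0,-0.01],"turn":0}]'
python3 -c "
from h import *
print(get_state()['moment'])"
python3 -m inch '[{"claw":-1,"travel":[0,0,-0.01],"turn":0},{"claw":-1,"travel":[0,0,-0.01],"turn":0}]'
python3 -c "
from h import *
print(get_state()['moment'])"
```

```text
clock: 11.55
position: [0.6434, -0.1403, 0.1001]
ee_rot: [0.001, 0.961, 0.275, 0.0]
contact_force: [-2.2, -0.2, 8.1]
width: 0.0171
gripper_force: 50.4
[-0.01145707  0.54078874  0.01485446]
clock: 11.75
position: [0.6427, -0.1404, 0.0973]
ee_rot: [0.001, 0.961, 0.275, -0.0]
contact_force: [-1.7, -1.3, 1.5]
width: 0.0167
gripper_force: 49.4
[-0.18962646  0.35472005 -0.02004928]
```

```bash

python3 -m inch '[{"claw":-1,"travel":[0,0,-0.01],"turn":0},{"claw":-1,"travel":[0,0,-0.015],"turn":0},{"claw":-1,"travel":[0,0,-0.015],"turn":0}]'
python3 -m inch '[{"claw":-1,"travel":[0,0,-0.01],"turn":0},{"claw":-1,"travel":[0,0,-0.015],"turn":0},{"claw":-1,"travel":[0,0,-0.015],"turn":0}]'
python3 -m inch '[{"claw":-1,"travel":[0,0,-0.01],"turn":0},{"claw":-1,"travel":[0,0,-0.01],"turn":0}]'
```

```text
clock: 12.05
position: [0.6425, -0.14, 0.0927]
ee_rot: [-0.0, 0.962, 0.275, -0.001]
contact_force: [-2.5, -2.9, -0.5]
width: 0.0167
gripper_force: 49.4
clock: 12.35
position: [0.6426, -0.1401, 0.0905]
ee_rot: [0.0, 0.961, 0.275, -0.001]
contact_force: [-5.2, -2.4, 5.9]
width: 0.017
gripper_force: 49.9
clock: 12.55
position: [0.6426, -0.1401, 0.0888]
ee_rot: [0.0, 0.961, 0.275, -0.001]
contact_force: [-6.0, -2.1, 6.8]
width: 0.0169
gripper_force: 50.1
```

```bash

python3 -m inch '[{"claw":-1,"travel":[-0.003,0,-0.01],"turn":0},{"claw":-1,"travel":[-0.003,0,-0.015],"turn":0},{"claw":-1,"travel":[-0.003,0,-0.015],"turn":0}]' 70
python3 -m inch '[{"claw":-1,"travel":[0,0,-0.01],"turn":0},{"claw":-1,"travel":[0,0,-0.01],"turn":0},{"claw":-1,"travel":[0,0,-0.01],"turn":0}]'
```

```text
clock: 12.85
position: [0.6426, -0.1401, 0.0866]
ee_rot: [0.0, 0.961, 0.275, 0.0]
contact_force: [-6.9, -0.2, 8.8]
width: 0.0161
gripper_force: 74.0
clock: 13.15
position: [0.6426, -0.1401, 0.0854]
ee_rot: [0.001, 0.961, 0.275, 0.0]
contact_force: [-6.2, -1.9, 11.6]
width: 0.0165
gripper_force: 74.7
```

```bash

python3 -m inch '[{"claw":-1,"travel":[0,0,-0.008],"turn":0},{"claw":-1,"travel":[0,0,-0.008],"turn":0},{"claw":-1,"travel":[0,0,-0.008],"turn":0}]'
python3 - <<'E'
from h import *
shot('w8');_,w=load('w8')
s=imaging.get_image("side")[:,:,::-1]
a=cv2.resize(s[120:240,195:315],(400,400),interpolation=cv2.INTER_CUBIC)
b=cv2.resize(w[100:400,130:430],(400,400),interpolation=cv2.INTER_CUBIC)
cv2.imwrite('pics/c8.png',np.clip(np.hstack([a,b]).astype(float)*1.6,0,255).astype(np.uint8))
E
```

```text
clock: 13.45
position: [0.6427, -0.1401, 0.0853]
ee_rot: [0.001, 0.961, 0.275, 0.001]
contact_force: [-7.9, -0.4, 19.0]
width: 0.0162
gripper_force: 75.6
```

View pics/c8.png

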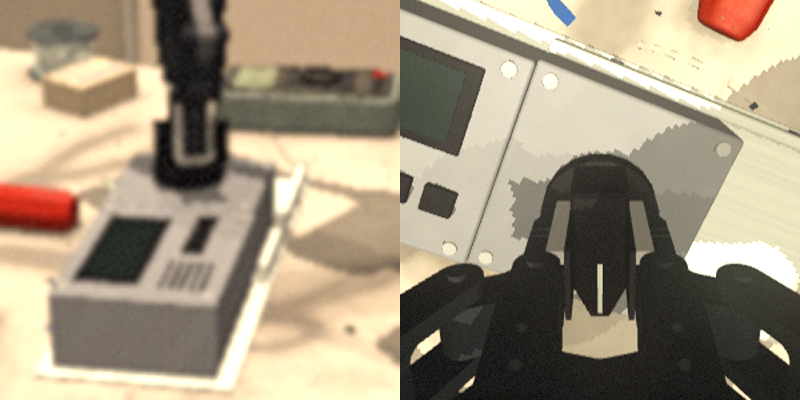

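The knob is down at the stop (19 N, 5 mm below the home height), the nose points over the flat, and the seam at (535,65)–(465,260) is closed.

```bash
python3 -c "
from rig import ticket
print(ticket.sign_off())"
```

```text
the job is handed in; nothing more can be done
None
```

The job is handed in after about 13.5 s of robot time: the module is flush with no gap, and the knob is fully home, nose over the flat, still held pressed to the shaft's stop at about 19 N; the bystanders were not touched. No verdict came back.

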